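Turn the upside-down tube rack and lay it in the loading tray

TASK

One of the three white tube racks has come back upside down: it shows its plain underside with an orange dot. Turn that rack over so that its holes face up and lay it flat inside the blue tray, and let it go; leave the other two racks where they stand.

Things in the scene. Friction and masses are not known exactly. Their poses are not given: they have to be found in the camera images.
- rack_mid (a point): Centre of the upside-down white rack on the bench: a block 60 mm long (x), 50 wide (y), 30 thick (z), 80 g. Its z points out of its holed top (six 8 mm holes; plain 19 mm margins at both ends of its length): down at the start, up when done. Its underside, up at the start, has a flat orange dot, 30 mm. It stands on its 30 mm thick sides; a push on the upper margin (clear of the holes) tips it over.
- tray_floor (a point): Centre of the inner floor of the fixed blue tray, an open square 140 x 140 mm outside, 130 x 130 mm inside, x and y along its sides, z up. The floor is 5 mm above the bench, the rim another 5 mm higher.
- rack_b_mid (a point): Centre of a second, identical rack standing the right way up (holes showing, empty), 15 mm above the bench; z up. Leave it alone.
- rack_c_mid (a point): Centre of a third, identical rack, the right way up with four tubes with red and green caps in it (the caps reach 44 mm above the bench), centre 15 mm above the bench; z up. Leave it alone.

How it is judged:
At the end, for the whole second after the job is handed in: The rack lies holes up (within 7 degrees), flat on the tray's floor (its centre 11 to 19 mm above the floor) and inside the tray's rim (centre within 45 mm of the tray's centre along each side), at rest (angle between rack_mid's own z axis and vertical below 0.12 rad and z of rack_mid in the frame of tray_floor between 0.011 and 0.019 m and x of rack_mid in the frame of tray_floor between -0.045 and 0.045 m and y of rack_mid in the frame of tray_floor between -0.045 and 0.045 m and linear speed of rack below 0.02 m/s); the robot touches nothing.
It fails at once if the empty upright rack was moved more than 30 mm (distance of rack_b_mid from where it was at the start of the episode above 0.03 m).
It fails at once if the rack with tubes was moved more than 30 mm (distance of rack_c_mid from where it was at the start of the episode above 0.03 m).
It also fails if it takes over 50 s, if anything falls off the work surface, if the arm or the gripper's body presses on something with over 40 N, if the wrist force passes 120 N, or if a joint passes its speed limit or range.

ROBOT

A 6-joint arm with a two-finger parallel gripper is mounted at the origin on the work surface. World frame = base frame: x ahead of the robot, y to its left, z up, the work surface at z = 0. Lengths are in m, angles in rad, forces in N, time in s.
With the tool pointing down it reaches from about 0.35 to 0.925 m from the base axis. Payload 6.4 kg.
Tool frame: the origin (TCP) lies at the very end of the fingers, on their centre line; the grasp point (between the pads) lies behind it (manip.pinch_z is the z of the grasp point in the tool frame, in m); z points along the fingers, y is the direction in which the jaws open and shut (so a half turn about z gives the same grasp; the last joint's range is limited). The gripper opens to 94 mm and grips with 3 to 60 N. Pads are 16 mm wide; open, the fingers measure 119 mm over their backs; the gripper's body (75 mm by 177 mm) begins 78 mm behind the grasp point.
Start: joints at [-1.358, 0.245, 1.558, -0, 1.339, -0.174], TCP at [0.245, -0.602, 0.205] pointing down, gripper open.
Joint ranges: [-3.13, 3.13], [-1.02, 2.26], [0.13, 2.54], [-0.95, 4.09], [0.21, 2.88], [-2.74, 2.74]. Speed limits (rad/s): [2.57, 2.57, 3.14, 3.14, 3.14, 3.14].

INTERFACE

Orientations are given as a unit quaternion [w, x, y, z].
In Python, from station import manip gives the robot as it stands. Calls block until the motion is done:
- manip.movep(position, orientation): joint-space move of the TCP to a pose.
- manip.movel(position, ori=None, feed=0.15, until_force=None): straight line of the TCP; ori=None keeps the orientation; feed is the mean speed in m/s. With until_force (N) it stops when the force on the tool has changed by that much, and returns True; else False.
- manip.set_joints(angles): joint-space move.
- manip.grip(opening, f_grip=None): opening from 0.0 (shut) to 1.0 (fully open); f_grip is the grip in N (None keeps the last); returns when the fingers have stopped.
- manip.sleep(seconds).
- manip.solve_ik(position, orientation): joint angles nearest the present ones, or None.
- manip.camera(name): name is "scene" or "side" or "wrist"; returns a dict with "frame" (480x640x3 uint8, red, green, blue), "fx", "fy", "cx", "cy" (pixels), "dist_coeffs" ([k1, k2, p1, p2, k3] as OpenCV has them; the pictures are not rectified), "rvec" (rotation vector, rad) and "tvec" (3), from world to camera coordinates, as OpenCV has them. Camera axes: x right, y down, z forward; pixel columns grow to the right and rows downward; lengths in m; the calibration is good to about 2 mm. A picture is of the moment at which its call begins. There is no depth.
A pose or a line that the arm cannot do raises manip.PlanningError and nothing moves.
- manip.job_done(): hands the job in, once; it reports no verdict.
Readings, each from a call of its own:
- manip.current_t(): time.
- manip.current_joint_positions(): joint angles.
- manip.current_qvel(): joint speeds.
- manip.current_joint_efforts(): joint torques, N m.
- manip.current_eef_pos(): TCP position.
- manip.current_eef_rot(): TCP orientation.
- manip.current_force(): force on the tool from outside, world axes, zero at the start.
- manip.current_moment(): the same for the moment, N m.
- manip.current_finger_gap(): opening from 0.0 (shut) to 1.0 (fully open).
Only numpy, scipy, OpenCV 4.12 (cv2) and the standard library are available. Lean on these libraries where they do the work, as an engineer would, in place of code of your own. Each camera call takes 0.05 s, during which the arm holds its last target.

## Working session

There is one attempt and no reset: what is moved stays moved. The work goes in short steps, each a Python script; the robot and the scene stay as the last script left them, time stands still between calls to the robot, and variables do not carry over. Pictures are saved under pics/ and viewed, and the job is handed in when it is done.

```bash
mkdir -p pics; ls; python3 - <<'E'
from station import manip
import cv2
print(manip.current_t(), manip.pinch_z, manip.current_eef_rot())
for n in ["scene","side","wrist"]:
    c=manip.camera(n); cv2.imwrite(f"pics/a_{n}.png",c["frame"][:,:,::-1])
    print(n,{k:v for k,v in c.items() if k!="frame"})
E
```

```text
pics
0.0 -0.0188 [-9.45465426e-04  9.81360873e-01  1.92171647e-01 -3.33566952e-05]
scene {'fx': 476.1284846079123, 'fy': 476.1284846079123, 'cx': 318.4905901392292, 'cy': 242.54187887351054, 'dist_coeffs': array([0.00524654, 0.        , 0.        , 0.        , 0.        ]), 'rvec': array([ 2.36044724,  1.19439926, -0.34232332]), 'tvec': array([-0.31773192, -0.36559328,  1.17950219])}
side {'fx': 500.4298169542987, 'fy': 500.4298169542987, 'cx': 326.7270825079119, 'cy': 240.94024810897773, 'dist_coeffs': array([-0.01992997,  0.        ,  0.        ,  0.        ,  0.        ]), 'rvec': array([ 0.85232823, -2.56659189,  1.07287947]), 'tvec': array([0.4352938 , 0.27202843, 0.78983194])}
wrist {'fx': 361.744746620863, 'fy': 361.744746620863, 'cx': 323.6671222087298, 'cy': 241.3825192141641, 'dist_coeffs': array([-0.06002045,  0.        ,  0.        ,  0.        ,  0.        ]), 'rvec': array([-2.41324691,  1.62231585,  0.22536415]), 'tvec': array([-0.64848365, -0.02643963,  0.391775  ])}
```

View pics/a_scene.png

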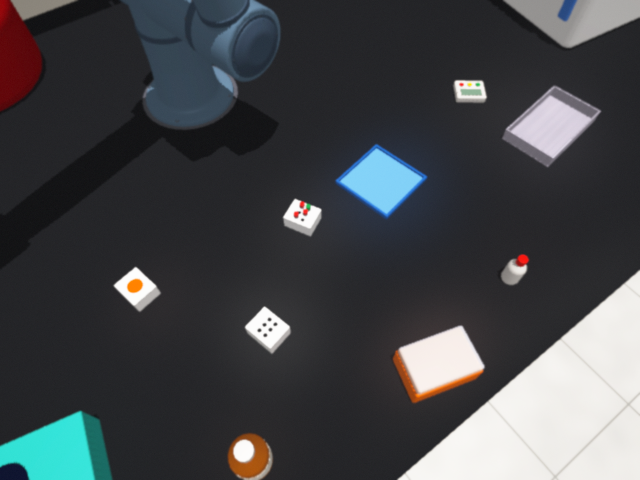

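View pics/a_side.png

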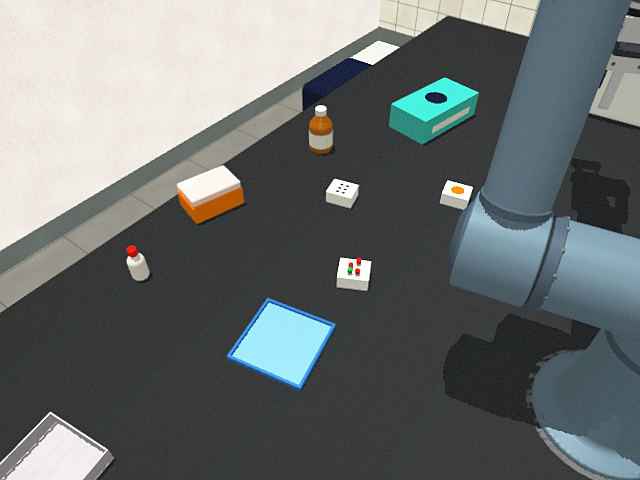

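View pics/a_wrist.png

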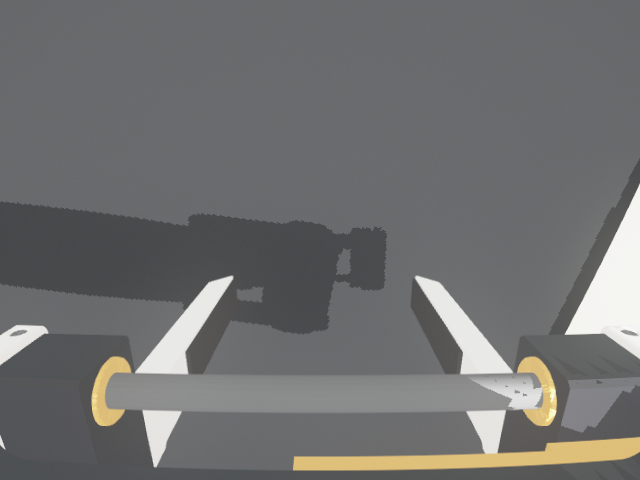

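The dotted rack is at scene pixel (135,287), the empty rack at (268,330), the tube rack at (302,216) and the tray at (382,180). Next I turn these into positions.

```bash
cat > h.py <<'E'
import cv2, numpy as np
from station import manip
from scipy.spatial.transform import Rotation as R
def unproj(c,px,z):
    K=np.array([[c["fx"],0,c["cx"]],[0,c["fy"],c["cy"]],[0,0,1]])
    p=cv2.undistortPoints(np.array(px,float).reshape(-1,1,2),K,c["dist_coeffs"]).reshape(-1,2)
    M=cv2.Rodrigues(c["rvec"])[0]; o=-M.T@c["tvec"]
    d=np.c_[p,np.ones(len(p))]@M
    return o+d*((z-o[2])/d[:,2])[:,None]
def proj(c,P):
    K=np.array([[c["fx"],0,c["cx"]],[0,c["fy"],c["cy"]],[0,0,1]])
    return cv2.projectPoints(np.array(P,float).reshape(-1,1,3),c["rvec"],c["tvec"],K,c["dist_coeffs"])[0].reshape(-1,2)
E
python3 - <<'E'
from h import *
for n in ["scene","side"]:
    c=manip.camera(n); f=c["frame"]; hsv=cv2.cvtColor(f,cv2.COLOR_RGB2HSV)
    win={"scene":(100,175,260,320),"side":(435,478,175,212)}[n]
    x0,x1,y0,y1=win
    m=np.zeros(f.shape[:2],np.uint8)
    m[y0:y1,x0:x1]=cv2.inRange(hsv,(5,150,150),(25,255,255))[y0:y1,x0:x1]
    ys,xs=np.nonzero(m); print(n,"dot px",xs.mean(),ys.mean(),unproj(c,[xs.mean(),ys.mean()],.03))
    P=unproj(c,np.c_[xs,ys],.03); print("ext",np.ptp(P,0))
    m=cv2.inRange(hsv,(95,80,100),(125,255,255))
    x0,x1,y0,y1={"scene":(325,440,135,225),"side":(215,345,290,395)}[n]
    mm=np.zeros_like(m); mm[y0:y1,x0:x1]=m[y0:y1,x0:x1]
    cs=cv2.findContours(mm,0,2)[0]; k=max(cs,key=cv2.contourArea)
    W=unproj(c,k.reshape(-1,2),.01)[:,:2].astype(np.float32); print("tray",cv2.minAreaRect(W))
    z=cv2.resize(f[270-20:270+60,105:185] if n=="scene" else f[165:225,425:485],None,fx=8,fy=8,interpolation=2)
    cv2.imwrite(f"pics/z_{n}.png",z[:600,:,::-1])
E
```

```text
scene dot px 134.28571428571428 285.4415584415584 [[ 0.41965596 -0.33377654  0.03      ]]
ext [0.0265599 0.0263398 0.       ]
tray ((0.48842400312423706, 0.20278042554855347), (0.14546585083007812, 0.14777646958827972), 11.544550895690918)
side dot px 457.23376623376623 189.72727272727272 [[ 0.42060952 -0.3350436   0.03      ]]
ext [2.82666598e-02 2.62280003e-02 2.22044605e-16]
tray ((0.48747074604034424, 0.2038114219903946), (0.14329519867897034, 0.1459464728832245), 11.581395149230957)
```

View pics/z_scene.png

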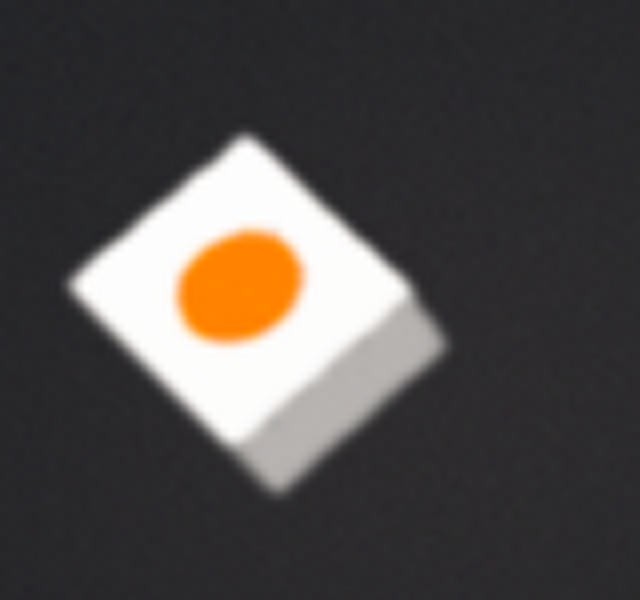

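View pics/z_side.png

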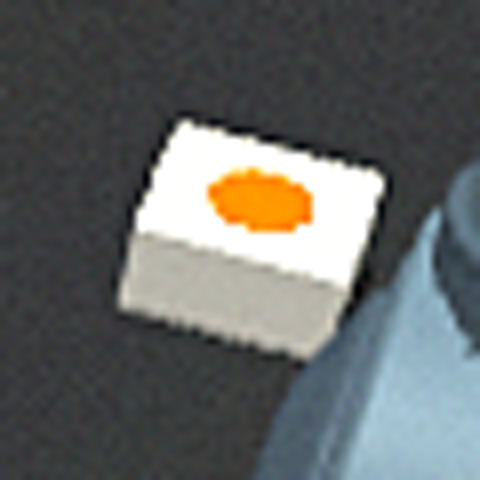

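The zooms show a clean top face with corners I can measure, and the dot centre agrees between the two cameras to 1.5 mm. I'll get the rack's yaw and long axis from the corners, plus the neighbours' positions, and check which tilts the arm can reach.

```bash
python3 - <<'E'
from h import *
c=manip.camera("scene");s=manip.camera("side")
A=unproj(c,np.array([[245,133],[68,285],[237,445],[410,290]])/8+[105-.5,250-.5],.03)
B=unproj(s,np.array([[185,122],[138,235],[340,288],[385,180]])/8+[425-.5,165-.5],.03)
for Q in(A,B):
    e=np.roll(Q,-1,0)-Q
    print(Q.mean(0)[:2],[(round(np.hypot(*v[:2])*1e3,1),round(np.degrees(np.arctan2(v[1],v[0])),1)) for v in e])
print("b",unproj(c,[268,327],.03),unproj(s,[343,189],.03)); print("c",unproj(c,[303,214],.03))
E
```

```text
[ 0.41963095 -0.33333642] [(np.float64(51.5), np.float64(-76.1)), (np.float64(61.8), np.float64(13.4)), (np.float64(50.2), np.float64(103.8)), (np.float64(61.9), np.float64(-167.8))]
[ 0.41998452 -0.33362621] [(np.float64(56.4), np.float64(103.3)), (np.float64(57.2), np.float64(-166.5)), (np.float64(53.1), np.float64(-78.7)), (np.float64(59.1), np.float64(10.3))]
b [[ 0.63404434 -0.17910822  0.03      ]] [[ 0.628999   -0.17971265  0.03      ]]
c [[0.474976   0.00824485 0.03      ]]
```

```bash
cat >> h.py <<'E'
PZ=-manip.pinch_z
def pose(pinch,udeg,adeg,sgn):
    t=np.radians(udeg);a=np.radians(adeg)
    u=np.array([np.cos(t),np.sin(t),0]);zh=np.array([0,0,1.])
    d=np.sin(a)*u-np.cos(a)*zh
    y=sgn*np.cross(zh,u); x=np.cross(y,d)
    q=R.from_matrix(np.c_[x,y,d]).as_quat()
    return list(np.array(pinch)+PZ*d),[float(v) for v in q[[3,0,1,2]]]
C=np.array([.4195,-.3335,0]);T=np.array([.488,.2033,0])
E
python3 - <<'E'
from h import *
for s in(1,-1):
  for u in(13,193):
    for a in(35,45,50):
      p=[manip.solve_ik(*pose(C+[0,0,h],u,a,s)) is not None for h in(.022,.12,.2)]
      print("pick",s,u,a,p)
  for u in range(0,360,30):
    r=[a for a in(-45,-60,-70,-75,-80) if all(manip.solve_ik(*pose(T+[0,0,h],u,a,s)) is not None for h in(.038,.15))]
    print("place",s,u,r)
E
```

```text
pick 1 13 35 [True, False, False]
pick 1 13 45 [True, True, False]
pick 1 13 50 [True, True, False]
pick 1 193 35 [True, True, True]
pick 1 193 45 [True, True, True]
pick 1 193 50 [True, True, True]
place 1 0 [-45, -60, -70, -75, -80]
place 1 30 [-45, -60, -70, -75, -80]
place 1 60 [-45, -60, -70, -75, -80]
place 1 90 [-45, -60, -70]
place 1 120 [-45]
place 1 150 []
place 1 180 [-70, -75, -80]
place 1 210 [-45, -60]
place 1 240 [-45, -60, -70, -75, -80]
place 1 270 [-45, -60, -70, -75, -80]
place 1 300 [-45, -60, -70, -75, -80]
place 1 330 [-45, -60, -70, -75, -80]
pick -1 13 35 [True, True, True]
pick -1 13 45 [True, True, True]
pick -1 13 50 [True, True, True]
pick -1 193 35 [True, True, True]
pick -1 193 45 [True, True, True]
pick -1 193 50 [True, True, True]
place -1 0 [-45, -60, -70, -75, -80]
place -1 30 [-45, -60, -70, -75, -80]
place -1 60 [-45, -60, -70, -75, -80]
place -1 90 [-45, -60, -70]
place -1 120 [-45]
place -1 150 []
place -1 180 [-70, -75, -80]
place -1 210 []
place -1 240 [-60, -70, -75, -80]
place -1 270 [-45, -60, -70, -75, -80]
place -1 300 [-45, -60, -70, -75, -80]
place -1 330 [-45, -60, -70, -75, -80]
```

```bash
python3 - <<'E'
from h import *
c=manip.camera("scene")
print("bottle,dev,gtray",unproj(c,[[510,280],[470,100],[510,135],[548,165]],0).round(3))
np.set_printoptions(precision=2,suppress=True)
for s in (1,-1):
  for u in (13,193):
    print(s,u,manip.solve_ik(*pose(C+[0,0,.023],u,48,s)))
  for u in (0,20,40,60,80):
    print("pl",s,u,manip.solve_ik(*pose(T+[0,0,.04],u,-70,s)))
E
```

```text
bottle,dev,gtray [[ 0.818  0.249  0.   ]
 [ 0.426  0.539  0.   ]
 [ 0.562  0.53  -0.   ]
 [ 0.673  0.53  -0.   ]]
1 13 [-1.28  0.28  2.17  1.09  0.99  2.44]
1 193 [-0.61  0.67  1.57 -0.59  1.54  0.95]
pl 1 0 [ 0.12  0.93  1.28  0.14  2.14 -1.45]
pl 1 20 [ 0.23  0.96  1.24 -0.13  2.16 -1.68]
pl 1 40 [ 0.34  0.94  1.26 -0.39  2.1  -1.9 ]
pl 1 60 [ 0.44  0.89  1.35 -0.62  1.97 -2.07]
pl 1 80 [ 0.53  0.82  1.49 -0.82  1.8  -2.19]
-1 13 [-1.28  0.28  2.17  1.09  0.99 -0.71]
-1 193 [-0.61  0.67  1.57 -0.59  1.54 -2.19]
pl -1 0 [0.12 0.93 1.28 0.14 2.14 1.69]
pl -1 20 [ 0.23  0.96  1.24 -0.13  2.16  1.46]
pl -1 40 [ 0.34  0.94  1.26 -0.39  2.1   1.24]
pl -1 60 [ 0.44  0.89  1.35 -0.62  1.97  1.07]
pl -1 80 [ 0.53  0.82  1.49 -0.82  1.8   0.96]
```

```bash
python3 - <<'E'
from h import *
u,a,s=193,48,1
p,q=pose(C+[0,0,.023],u,a,s); 
manip.grip(1.0)
d=R.from_quat([q[1],q[2],q[3],q[0]]).as_matrix()[:,2]
manip.movep(list(np.array(p)-.10*d),q)
print(manip.current_t(),manip.current_joint_positions())
for n in ["scene","side","wrist"]:
    cv2.imwrite(f"pics/b_{n}.png",manip.camera(n)["frame"][:,:,::-1])
a=[cv2.imread(f"pics/b_{n}.png") for n in("scene","side")]
cv2.imwrite("pics/b2.png",cv2.resize(np.hstack(a),(800,300),interpolation=3))
E
```

```text
2.1 [-0.53720039  0.673097    1.40911262 -0.54499362  1.71103092  0.91729746]
```

View pics/b2.png

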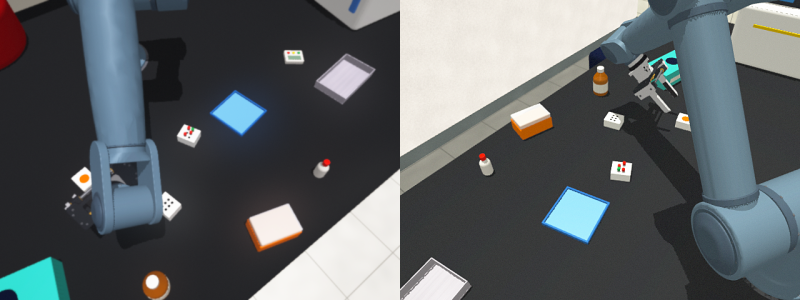

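View pics/b_wrist.png

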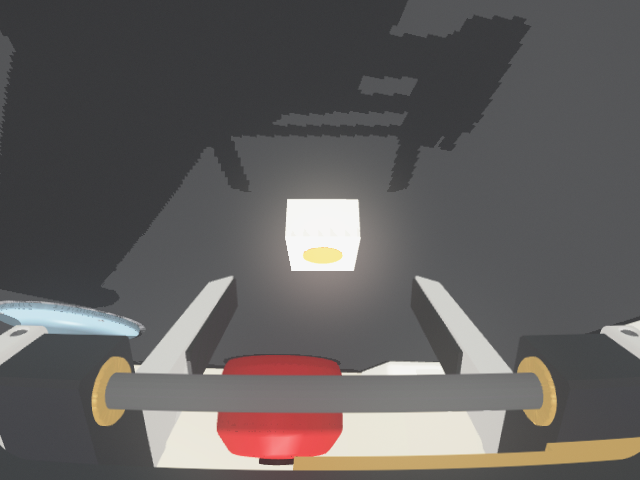

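The scene view shows the wrist beyond the rack, pointing back at the base and clear of the empty rack. In the wrist view the rack sits centred between the fingers, at about (323,235). I want to see which side of the tool the camera mount is on before going in.

```bash
python3 - <<'E'
from h import *
np.set_printoptions(precision=3,suppress=True)
c=manip.camera("wrist"); M=cv2.Rodrigues(c["rvec"])[0]; o=-M.T@c["tvec"]
q=manip.current_eef_rot();Rt=R.from_quat([q[1],q[2],q[3],q[0]]).as_matrix()
print(Rt.T@(o-manip.current_eef_pos()),o,manip.current_eef_pos(), Rt)
E
```

```text
[ 0.08 -0.   -0.18] [ 0.66  -0.279  0.139] [ 0.478 -0.321  0.078] [[ 0.653  0.223 -0.724]
 [ 0.149 -0.975 -0.166]
 [-0.742  0.001 -0.67 ]]
```

The camera mount is on the lower side now. It will be about 70 mm above the bench at the grasp, and above the tool at the place pose. Going in to grasp.

```bash
python3 - <<'E'
from h import *
p,q=pose(C+[0,0,.023],193,48,1)
print(manip.movel(p,feed=.12,until_force=10))
print(manip.current_eef_pos()-np.array(p))
manip.grip(0.0,f_grip=25)
print("gap",manip.current_finger_gap(),manip.current_force(),manip.current_t())
p2=np.array(p)+[0,0,.15]
print(manip.movel(list(p2),feed=.15))
print("gap",manip.current_finger_gap(),manip.current_force(),manip.current_t())
for n in ["scene","side","wrist"]:
    cv2.imwrite(f"pics/c_{n}.png",manip.camera(n)["frame"][:,:,::-1])
np.set_printoptions(precision=2,suppress=True)
for u in (0,20,40,60):print(u,manip.solve_ik(*pose(T+[0,0,.18],u,-70,1)),manip.solve_ik(*pose(T+[0,0,.18],u,-80,1)))
E
```

```text
False
[ 0.00079906 -0.0003703   0.00059066]
gap 0.529933043961717 [0.45467819 0.69974476 0.73795184] 4.0333
False
gap 0.5309169187270182 [-0.57655909 -0.18238187 -0.838891  ] 5.1833
0 [ 0.12  0.72  1.32  0.16  2.31 -1.42] [ 0.12  0.81  1.28  0.18  2.44 -1.41]
20 [ 0.23  0.75  1.28 -0.15  2.32 -1.71] [ 0.24  0.83  1.24 -0.18  2.46 -1.73]
40 [ 0.34  0.73  1.31 -0.43  2.25 -1.98] [ 0.35  0.82  1.27 -0.51  2.38 -2.02]
60 [ 0.44  0.68  1.39 -0.67  2.11 -2.19] [ 0.45  0.76  1.36 -0.77  2.22 -2.22]
```

View pics/c_wrist.png

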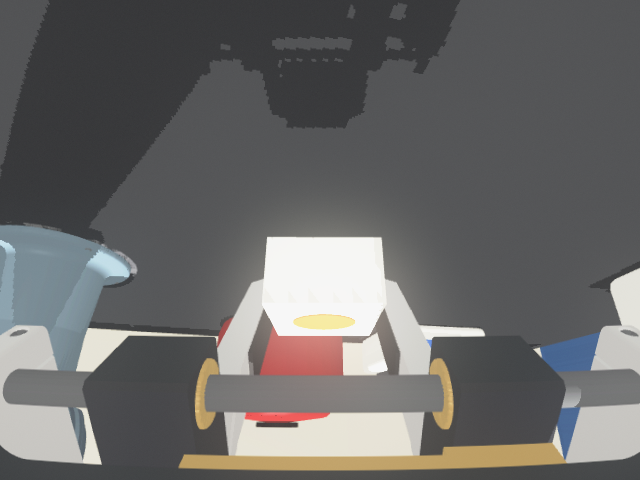

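The gap of 49.8 mm matches the 50 mm width, and the wrist view shows the rack firmly between the fingers with the dot at (323,322). Now I'll compute the place pose with the rack past its balance angle, and move to it.

```bash
cat >> h.py <<'E'
def Rm(q): return R.from_quat([q[1],q[2],q[3],q[0]]).as_matrix()
# rack in tool frame from the pick: world rack corners at pick
pp,qp=pose(C+[0,0,.023],193,48,1)
def rack_rel():
    t=np.radians(13);A=np.array([[np.cos(t),-np.sin(t),0],[np.sin(t),np.cos(t),0],[0,0,1]])
    K=np.array([[i*.03,j*.025,k*.015] for i in(-1,1) for j in(-1,1) for k in(-1,1)])
    W=K@A.T+C+[0,0,.015]
    return (W-np.array(pp))@Rm(qp)
def rack_at(p,q): return rack_rel()@Rm(q).T+np.array(p)
def place(u,a,clear):
    p,q=pose(T+[0,0,.1],u,a,1)
    W=rack_at(p,q); lo=W[np.argsort(W[:,2])[:2]].mean(0)
    t=np.radians(u);piv=T+np.array([0,0,.005+clear])-.03*np.array([np.cos(t),np.sin(t),0])
    return list(np.array(p)+piv-lo),q,W.mean(0)-lo
E
python3 - <<'E'
from h import *
for a in(-70,-75,-80):
    p,q,d=place(35,a,.003); print(a,np.round(p,3),d.round(3),np.round(rack_at(p,q).min(0),3),manip.solve_ik(p,q) is not None)
p,q,d=place(35,-76,.003)
manip.movep(list(np.array(p)+[0,0,.15]),q)
print(manip.current_t(),manip.current_finger_gap())
for n in ["scene","side","wrist"]:
    cv2.imwrite(f"pics/d_{n}.png",manip.camera(n)["frame"][:,:,::-1])
a=[cv2.imread(f"pics/d_{n}.png") for n in("scene","side")]
cv2.imwrite("pics/d2.png",cv2.resize(np.hstack(a),(800,300),interpolation=3))
E
```

```text
-70 [0.455 0.18  0.031] [0.001 0.    0.034] [0.427 0.15  0.008] True
-75 [0.457 0.182 0.032] [0.003 0.002 0.033] [0.428 0.151 0.008] True
-80 [0.459 0.183 0.033] [0.005 0.004 0.033] [0.43  0.152 0.008] True
7.6833 0.5254981297876339
```

View pics/d2.png

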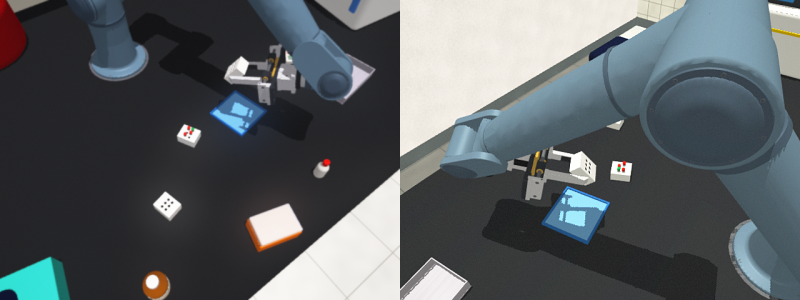

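View pics/d_wrist.png

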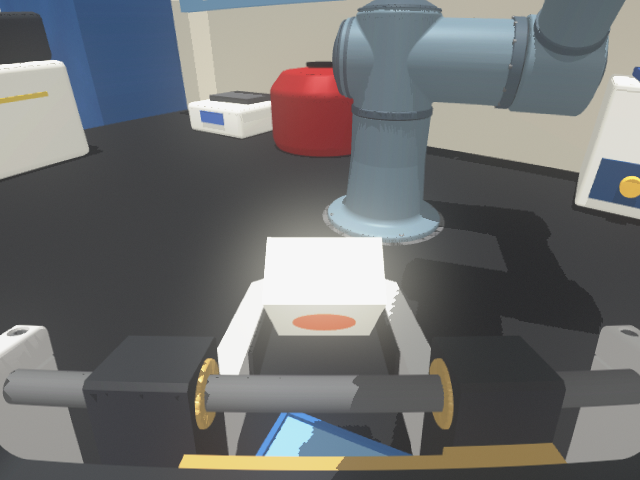

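The holes now face up and back, tilted as intended. Scene and side views show nothing near the gripper, and the tube rack is well clear. I'll lower with force guarding, then release.

```bash
python3 - <<'E'
from h import *
p,q,d=place(35,-76,.0)
p=np.array(p)
r=manip.movel(list(p+[0,0,.03]),feed=.12,until_force=15); print(r)
r=manip.movel(list(p-[0,0,.002]),feed=.03,until_force=4); print(r,manip.current_eef_pos()-p,manip.current_force(),manip.current_t())
for n in ["scene","side","wrist"]:
    cv2.imwrite(f"pics/e_{n}.png",manip.camera(n)["frame"][:,:,::-1])
a=[cv2.imread(f"pics/e_{n}.png") for n in("scene","side")]
a=[a[0][80:320,280:600],a[1][180:420,120:440]]
cv2.imwrite("pics/e2.png",cv2.resize(np.hstack(a),(800,300),interpolation=3))
E
```

```text
False
True [-2.77551576e-04 -8.35254934e-05 -1.02655696e-03] [1.4848184  1.48668634 3.66746389] 10.025
```

View pics/e2.png

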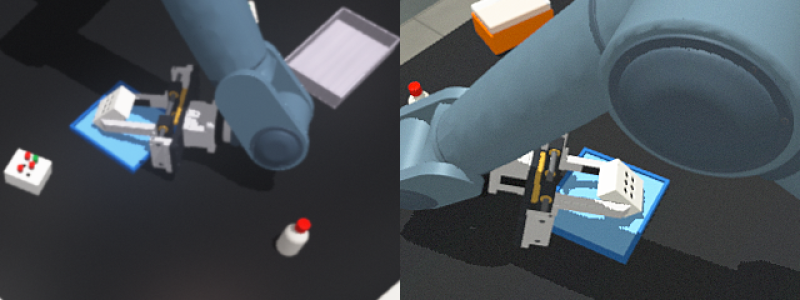

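The rack's edge touched the tray floor within 1 mm of the predicted height, and it is inside the rim. Releasing.

```bash
python3 - <<'E'
from h import *
manip.grip(1.0); manip.sleep(.4)
print(manip.current_force(),manip.current_finger_gap(),manip.current_t())
for n in ["scene","side","wrist"]:
    cv2.imwrite(f"pics/f_{n}.png",manip.camera(n)["frame"][:,:,::-1])
a=[cv2.imread(f"pics/f_{n}.png") for n in("scene","side")]
a=[a[0][80:320,280:600],a[1][180:420,120:440]]
cv2.imwrite("pics/f2.png",cv2.resize(np.hstack(a),(800,300),interpolation=3))
E
```

```text
[-0.32633785 -0.30996154 -0.0644339 ] 1.0029585650398665 11.4083
```

View pics/f2.png

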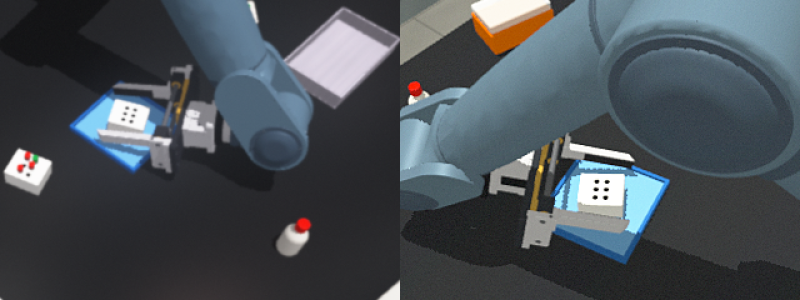

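View pics/f_wrist.png

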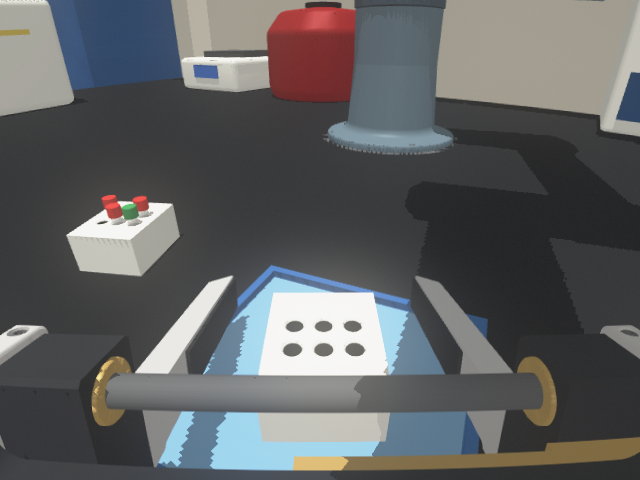

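The rack fell flat with its six holes up, lying between the open fingers with clear space on both sides. I'll retreat straight up and verify.

```bash
python3 - <<'E'
from h import *
p=np.array(manip.current_eef_pos())
manip.movel(list(p+[0,0,.15]),feed=.12)
try: manip.set_joints([-1.358,.245,1.558,0,1.339,-.174])
except Exception as e: print(e)
print(manip.current_t())
for n in("scene","side"):
    c=manip.camera(n); f=c["frame"]; cv2.imwrite(f"pics/g_{n}.png",f[:,:,::-1])
    b=(f.min(2)>(150 if n=="side" else 170)).astype(np.uint8)
    hsv=cv2.cvtColor(f,cv2.COLOR_RGB2HSV)
    b=((hsv[...,1]<40)&(hsv[...,2]>215)).astype(np.uint8)
    m=np.zeros_like(b); x0,x1,y0,y1={"scene":(335,428,140,218),"side":(225,338,295,390)}[n]
    m[y0:y1,x0:x1]=b[y0:y1,x0:x1]
    k=max(cv2.findContours(m,0,2)[0],key=cv2.contourArea)
    W=unproj(c,k.reshape(-1,2),.035)[:,:2].astype(np.float32)
    (cx,cy),wh,an=cv2.minAreaRect(W); t=np.radians(11.5);dx,dy=cx-T[0],cy-T[1]
    print(n,cx,cy,wh,an,"in tray",dx*np.cos(t)+dy*np.sin(t),-dx*np.sin(t)+dy*np.cos(t))
c=manip.camera("scene");print("b",unproj(c,[268,327],.03),"c",unproj(c,[303,214],.03))
a=[cv2.imread(f"pics/g_{n}.png") for n in("scene","side")]
cv2.imwrite("pics/g2.png",np.vstack([cv2.resize(np.hstack(a),(800,300),interpolation=3),cv2.resize(np.hstack([a[0][120:240,280:440],a[1][280:400,200:360]]),(800,300),interpolation=2)]))
E
```

```text
15.8667
scene 0.4890719950199127 0.2051602303981781 (0.06192169710993767, 0.051184527575969696) 35.50825119018555 in tray 0.0014213446952678292 0.0016091642906358318
side 0.4894240200519562 0.20321469008922577 (0.06184187904000282, 0.0522744357585907) 34.77216720581055 in tray 0.00137842436809093 -0.0003675012254438508
b [[ 0.63404434 -0.17910822  0.03      ]] c [[0.474976   0.00824485 0.03      ]]
```

View pics/g2.png

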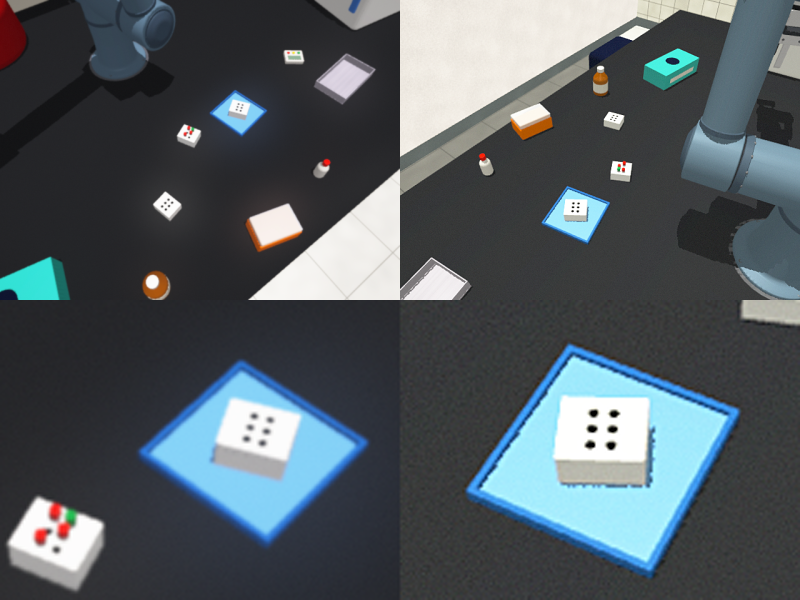

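Both views show the rack flat with its holes up in the middle of the tray, at scene pixel ~(383,172). My "b/c" printout only re-projected fixed pixels, so it proves nothing. I'll compare before and after images of those two racks, then hand in.

```bash
python3 - <<'E'
from h import *
for n,ws in(("scene",((240,300,300,360),(278,328,192,240))),("side",((320,365,172,212),(330,378,250,296)))):
    a,g=[cv2.imread(f"pics/{k}_{n}.png",0).astype(np.float32) for k in"ag"]
    for x0,x1,y0,y1 in ws: print(n,cv2.phaseCorrelate(a[y0:y1,x0:x1],g[y0:y1,x0:x1]),np.abs(a-g)[y0:y1,x0:x1].max())
print(manip.current_force(),manip.current_qvel().round(3))
manip.job_done()
E
```

```text
scene ((-0.003300726434929402, 0.010373875208600225), 1.0254935296376546) 4.0
scene ((-0.004836310962442525, -0.017612785306404533), 0.932054083943367) 5.0
side ((0.5114577559074931, 0.00024214760601282137), 0.995387716723813) 14.0
side ((0.03942194364873686, -0.046207715013878214), 1.0106703465183575) 14.0
[ 0.1657374   0.40515232 -0.14522793] [-0.002 -0.002 -0.     0.     0.     0.   ]
the job is handed in; nothing more can be done
```

The upside-down rack now lies flat in the blue tray with its holes up, and I handed the job in at about 16 s of the 50 s allowed; no verdict is reported.

**How it was done:** I gripped the rack across its 50 mm width with the tool tilted 48°. I carried it to the tray, turning it about 124° on the way, and set its lower edge on the floor (contact within about 1 mm of the predicted height). When I opened the fingers it tipped the rest of the way by itself. I then lifted straight up and moved the arm back to its start pose, touching nothing.

**Last checks:**
- **Position:** the scene and side cameras agree within 2 mm and put the rack's centre within 2 mm of the tray's centre, taking it as lying flat. Its top face measured about 62 x 52 mm against 60 x 50, so it is lying flat, and the holes are visible in both views.
- **Other two racks:** comparing before and after pictures, the scene camera shows no shift for either one (under 0.02 pixel). The side camera showed no shift for the tube rack, but 0.5 pixel for the empty one. The scene camera does not support that shift, and the brightness differences there were small.
- **One useless check:** my first printout of the other racks' positions only re-projected fixed pixels and proved nothing, so I did the picture comparison instead.

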